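Reload the sampler tray in reverse order

ROBOT

A 7-joint arm with a two-finger parallel gripper is mounted at the origin on the work surface. World frame = base frame: x ahead of the robot, y to its left, z up, the work surface at z = 0. Lengths are in m, angles in rad, forces in N, time in s.
With the tool pointing down it reaches from about 0.4 to 0.925 m from the base axis. Payload 4.1 kg.
Tool frame: the origin (TCP) lies between the finger pads; the fingertips stand 22 mm ahead of it and the grasp point (between the pads) lies 3 mm ahead of it (env.tip_reach is the distance from the TCP to the fingertips, in m); x points along the fingers, y is the direction in which the jaws open and shut, and the axes are right-handed (so a half turn about x gives the same grasp; the last joint's range is limited). The gripper opens to 85 mm and grips with 20 to 120 N. Pads are 22 mm wide; open, the fingers measure 114 mm over their backs; the gripper's body (76 mm by 85 mm) begins 54 mm behind the grasp point. The pads swing forward as they close: fully open they stand 13 mm farther back than shut.
Start: joints at [-1.337, 0.398, 0.045, 1.537, -0.019, 1.207, -0.051], TCP at [0.212, 0.614, 0.214] pointing down, gripper open.
Joint ranges: [-2.82, 2.82], [-0.49, 2.23], [-1.37, 1.46], [0, 2.46], [-1.36, 4.5], [0.23, 2], [-2.94, 2.94]. Speed limits (rad/s): [2.57, 2.57, 3.14, 3.14, 3.14, 3.14, 3.14].

INTERFACE

Orientations are given as a unit quaternion [x, y, z, w].
In Python, from plant import env, viewer, ticket gives the robot as it stands.
- The arm moves only by the shell command python3 -m handwheel 'ROWS' [OPENING] [FORCE]. ROWS is JSON, a list that holds one entry, the list of rows, each a list of 4 numbers: the shift along the world's x, y, z in m, then the turn about the world's z in rad. A call has exactly 8 rows; each row is the pose to reach, as a shift and turn from the pose measured when the call began; what a row does not reach only later rows make up. A row lasts 1/8 s, in which the tool goes at most 62.5 mm and 10.7 degrees, less where a joint would pass 70% of its speed; a pose out of reach is approached as far as the arm can. A call with a gripper value outside its range is refused whole. OPENING is the finger opening in m, from 0 to 0.0854, set as the call begins (- or left out, the last holds). The fingers move at their own pace and stop on an object; FORCE is the grip in N (left out, the last holds). Time passes only in rows, so rows that repeat a pose let the fingers close, or fill a call up. It gives the time, the measured TCP pose, the force and the opening at its end, in the units of the state.
- env.get_obs(): the state, without advancing time (a new reading comes with each control period).
- viewer.grab_frame(name): name is "scene" or "side" or "wrist"; returns (picture, depth): 420x560x3 uint8, blue, green, red; 420x560 float32, m along the optical axis (not along the pixel's ray), 0 where there is no reading.
- viewer.calibration(name): a dict with "intrinsics" (3x3 intrinsics, pixels), "R" (3x3) and "t" (3): a world point X has camera coordinates R X + t. Camera axes: x right, y down, z forward; pixel columns grow to the right and rows downward; lengths in m; the calibration is good to about 2 mm. A picture is of the moment at which its call begins: read the wrist's pose just before it. calibration takes no time and is no camera call; for the wrist camera it gives the pose at the moment of the call.
- ticket.close_job(): hands the job in, once; it reports no verdict.
The state is a dict: "time": time; "joints": joint angles; "qvel": joint speeds; "joint_efforts": joint torques, N m; "tcp_pos": TCP position; "tool_rot": TCP orientation; "wrist_force": force on the tool from outside, world axes, zero at the start; "moment": the same for the moment, N m; "width": opening from 0.0 (shut) to 1.0 (fully open).
Only numpy, scipy, OpenCV 4.12 (cv2) and the standard library are available. Lean on these libraries where they do the work, as an engineer would, in place of code of your own. Each camera call takes 0.05 s, during which the arm holds its last target. There are 200 camera calls.

TASK

The four sample bottles must run last-first: move them all from the bench rack into the sampler tray in reverse order, so that the bottle next to the rack's knob goes into the bay farthest from the tray's knob, the next one into the bay beside that, and so on until the bottle farthest from the rack's knob is in the bay next to the tray's knob. Set each bottle down gently, standing upright on the floor of its own bay; do not drop or tip over any of them.

Things in the scene. Friction and masses are not known exactly. Their poses are not given: they have to be found in the camera images.
- slim_mid (a point): the slim tall bottle: a straight amber glass cylinder 32 mm across up to 66 mm, then a 29 mm wide white cap; 84 mm high. This point is on its upright axis, half-way up (42 mm above its underside); z up. 0.07 to 0.2 kg. At the start it stands in its own block on the bench rack.
- jar_mid (a point): the stout jar: amber glass 46 mm across, white lid as wide as the body from 52 mm up; 66 mm high, the widest and lowest of the four. This point is on its upright axis, half-way up (33 mm above its underside); z up. 0.07 to 0.2 kg. At the start it stands in its own block on the bench rack.
- necked_mid (a point): the necked bottle: amber glass 40 mm across and straight up to 48 mm, sloping in to a thin neck with a 20 mm wide white cap; 84 mm high. This point is on its upright axis, half-way up (42 mm above its underside); z up. 0.07 to 0.2 kg. At the start it stands in its own block on the bench rack.
- square_mid (a point): the square bottle: amber glass block 36 x 36 mm and 56 mm high with a 29 mm wide round white cap; 74 mm high; x and y axes square to its faces, parallel to the bench rack's sides at the start. This point is on its upright axis, half-way up (37 mm above its underside); z up. 0.07 to 0.2 kg. At the start it stands in its own block on the bench rack.
- block_slim: the grey block, 60 x 60 mm and 12 mm high, in which the slim bottle stands at the start: a round recess 36 mm wide, 6 mm deep, in its top. Fixed on the bench rack (it stays there), in any of the rack's four places. Origin: centre of its underside; axes parallel to the rack's.
- block_jar: the grey block, 60 x 60 mm and 12 mm high, in which the jar bottle stands at the start: a round recess 50 mm wide, 6 mm deep, in its top. Fixed on the bench rack (it stays there), in any of the rack's four places. Origin: centre of its underside; axes parallel to the rack's.
- block_necked: the grey block, 60 x 60 mm and 12 mm high, in which the necked bottle stands at the start: a round recess 44 mm wide, 6 mm deep, in its top. Fixed on the bench rack (it stays there), in any of the rack's four places. Origin: centre of its underside; axes parallel to the rack's.
- block_square: the grey block, 60 x 60 mm and 12 mm high, in which the square bottle stands at the start: a square recess 40 x 40 mm, 6 mm deep, in its top. Fixed on the bench rack (it stays there), in any of the rack's four places. Origin: centre of its underside; axes parallel to the rack's.
- bench_rack: the bench rack: grey metal plate 284 x 74 x 6 mm with the four blocks and bottles in a row, in chance order; bottle undersides 12 mm above the bench. Blue knob (26 mm ball, top 47 mm up) on a tab at its +x end, x = 160 mm. Four places along x, at +105 (next to the knob), +35, -35, -105 mm, y = 0. Origin: centre of underside, on the bench; z up. Fixed, at left or right, turned any way.
- sampler_tray: the sampler tray: empty grey tray 284 x 74 mm, four open bays in a row, 66 x 66 mm inside; walls 4 mm thick, 18 mm high, bay floor 4 mm above the bench. Blue knob (26 mm ball, top 47 mm up) on a tab at its +x end, x = 160 mm. Four places along x, at +105 (next to the knob), +35, -35, -105 mm, y = 0. Origin: centre of underside, on the bench; z up. Fixed, at left or right, turned any way.
Not all that is in view belongs to the job. What is shaped like the part that bears jar_mid but blue or yellow is not meant.

How it is judged:
By the outcome, as a careful person would: the job done as asked, in the order asked, and still so for the second after the job is handed in, with the robot touching nothing.
It also fails if it takes over 102 s, if anything falls off the work surface, if the arm or the gripper's body presses on something with over 40 N, if the wrist force passes 120 N, or if a joint passes its speed limit or range.

## Working session

There is one attempt and no reset: what is moved stays moved. The work goes in short steps, Python scripts to look and compute and a shell command to move; the robot and the scene stay as the last step left them, time stands still between calls to the robot, and variables do not carry over. Pictures are saved under pics/ and viewed, about 12 in all and at most 16, crops included, and the job is handed in when it is done.

```bash
mkdir -p pics; ls
cat > h.py <<'E'
from plant import env, viewer, ticket
import numpy as np, cv2
def grab(n):
    c=viewer.calibration(n); im,d=viewer.grab_frame(n)
    return im,d,c
def cloud(d,c):
    K=np.array(c["intrinsics"]);R=np.array(c["R"]);t=np.array(c["t"])
    v,u=np.mgrid[:d.shape[0],:d.shape[1]]
    P=np.stack([(u-K[0,2])/K[0,0]*d,(v-K[1,2])/K[1,1]*d,d],-1)
    return (P-t)@R
E
python3 - <<'E'
from h import *
for n in ["scene","side","wrist"]:
    im,d,c=grab(n); cv2.imwrite(f"pics/{n}0.png",im); np.savez(f"{n}0.npz",im=im,d=d,**{k:np.array(v) for k,v in c.items()})
    print(n,(d>0).mean(), -np.array(c["R"]).T@np.array(c["t"]))
o=env.get_obs();print(o)
E
```

```text
pics
scene 0.9960416666666667 [1.37862381 0.14454738 0.62878813]
side 0.9962117346938776 [ 0.37151822 -0.77053042  0.51111904]
wrist 0.996109693877551 [0.14467102 0.63595064 0.37353285]
{'time': 0.15, 'joints': array([-1.33704339,  0.39899443,  0.04506737,  1.53754726, -0.01869229,
        1.20687032, -0.05069585]), 'qvel': array([-0.00034576, -0.00091802, -0.00117458, -0.00338955,  0.00059779,
       -0.0018026 , -0.00086173]), 'joint_efforts': array([ 1.55638245e-03, -4.75562489e+01,  1.36658527e+00, -2.54514903e+01,
        1.16554974e-02,  6.50457165e-03, -2.49470439e-06]), 'tcp_pos': array([0.21215551, 0.61390011, 0.21363984]), 'tool_rot': array([ 0.11657862,  0.69738922, -0.11756366,  0.69730659]), 'wrist_force': array([1.13112287, 0.10317377, 0.85077701]), 'moment': array([-0.03687045,  0.02418564,  0.00700918]), 'width': 0.9979783596797985}
```

View pics/scene0.png

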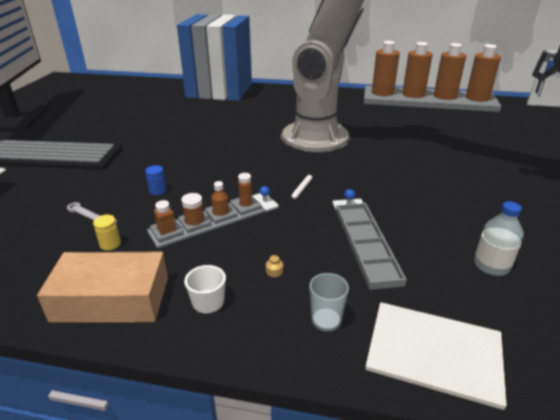

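View pics/side0.png

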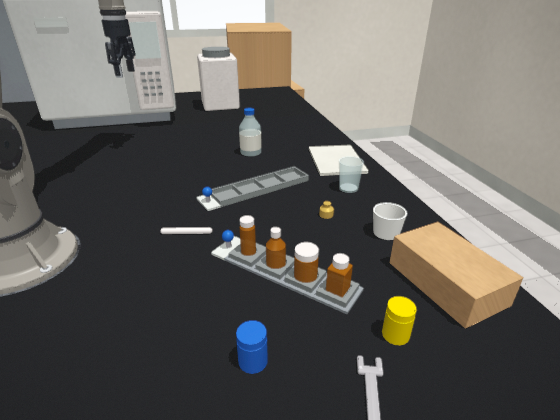

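The scene camera shows the rack from (155,235) to (270,200), with its knob at (265,191). Outward from the knob stand slim (245,190), necked (220,198), jar (193,210) and square (165,217). The empty tray has its knob at (350,195) and its far end at (385,280). The lookalikes I am leaving alone are the blue jar (155,180), the yellow jar (107,232) and the big bottles on the back shelf (385–485,75). The side view agrees.

```bash
cat > m.py <<'E'
from h import *
def load(n):
    z=np.load(f"{n}0.npz"); return z["im"],z["d"],cloud(z["d"],z)
box={"scene":{"rack":(145,165,282,245),"tray":(330,185,408,288)},"side":{"rack":(208,212,365,305),"tray":(193,165,315,212)}}
for n in box:
  im,d,X=load(n); hsv=cv2.cvtColor(im,cv2.COLOR_BGR2HSV)
  for o,(a,b,e,f) in box[n].items():
    P=X[b:f,a:e].reshape(-1,3);H=hsv[b:f,a:e].reshape(-1,3);D=d[b:f,a:e].ravel()
    k=(H[:,0]>100)&(H[:,0]<130)&(H[:,1]>150)&(H[:,2]>60)&(P[:,2]>.015)&(P[:,2]<.06)
    Q=P[k]; from scipy.optimize import least_squares
    r=least_squares(lambda p:np.linalg.norm(Q-p,axis=1)-.013,Q.mean(0),loss='soft_l1',f_scale=.001).x
    pl=(P[:,2]>.004)&(P[:,2]<.022)&(D>0)&(np.linalg.norm(P[:,:2]-r[:2],axis=1)<.36)
    # plate grey: low saturation or bright
    pl&=(H[:,2]>50)&(H[:,1]<90)
    rect=cv2.minAreaRect(P[pl][:,:2].astype(np.float32))
    c=P[pl][:,:2].mean(0); w=np.linalg.svd(P[pl][:,:2]-c,full_matrices=False)[2][0]
    w*=np.sign((r[:2]-c)@w)
    print(n,o,"knob",r.round(4),k.sum(),"rect",rect,"axis deg",np.degrees(np.arctan2(w[1],w[0])).round(2),pl.sum())
    if o=="rack":
      m=(P[:,2]>.03)&(P[:,2]<.13)&(np.linalg.norm(P[:,:2]-r[:2],axis=1)>.03)&(D>0)
      Q=P[m]; s=np.linalg.norm(Q[:,:2]-r[:2],axis=1)
      for x in (55,125,195,265):
        q=Q[abs(s-x/1000)<.03]
        top=q[q[:,2]>q[:,2].max()-.004]
        print(x,"mean",q.mean(0).round(4),"top",top.mean(0).round(4),len(top),"zmax",q[:,2].max().round(4))
E
python3 m.py
```

```text
scene rack knob [ 0.4437 -0.3657  0.038 ] 311 rect ((0.5289442539215088, -0.18413886427879333), (0.09758327156305313, 0.3228020668029785), 38.99492263793945) axis deg -47.51 1851
55 mean [ 0.4213 -0.389   0.064 ] top [ 0.4186 -0.3878  0.0664] 31 zmax 0.068Traceback (most recent call last):
  File "m.py", line 24, in <module>
    top=q[q[:,2]>q[:,2].max()-.004]
                 ~~~~~~~~~~^^
    return umr_maximum(a, axis, None, out, keepdims, initial, where)
ValueError: zero-size array to reduction operation maximum which has no identity
```

Run:
```python
import cv2,numpy as np
a=cv2.imread("pics/scene0.png")[160:295,135:415]
b=cv2.imread("pics/side0.png")[160:310,190:370]
a=cv2.resize(a,None,fx=2,fy=2);b=cv2.resize(b,None,fx=2,fy=2)
o=np.zeros((580,560,3),np.uint8);o[:a.shape[0],:a.shape[1]]=a;o[270:570,:360]=b
cv2.imwrite("pics/crop0.png",o)
```

```text
(no output)
```

View pics/crop0.png

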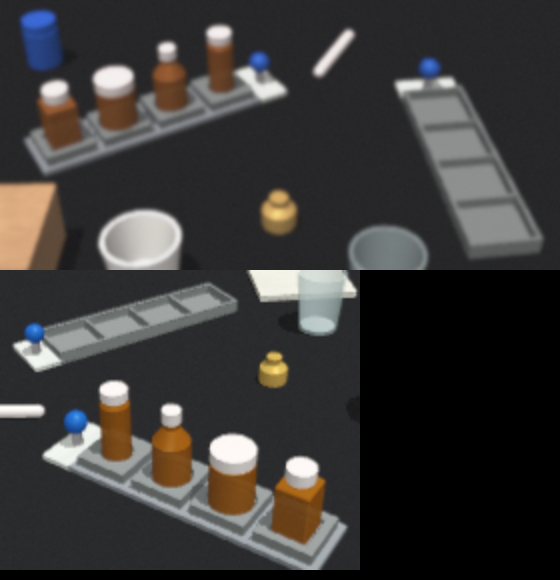

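The crop confirms the order outward from the rack's knob (scene-crop pixels): slim (220,60), necked (168,80), jar (115,100), square (60,115). The blue jar at (40,40) had leaked into the knob mask, so I will tighten the boxes.

```bash
python3 - <<'E'
s=open('m.py').read()
s=s.replace("(P[:,2]>.015)&(P[:,2]<.06)\n","(P[:,2]>.015)&(P[:,2]<.06)\n    kb={'scenerack':(257,182,273,200),'scenetray':(342,187,358,203),'siderack':(219,227,237,245),'sidetray':(200,184,214,198)}[n+o]\n    vv,uu=np.mgrid[b:f,a:e]; k&=((uu>=kb[0])&(uu<kb[2])&(vv>=kb[1])&(vv<kb[3])).ravel()\n")
s=s.replace("q=Q[abs(s-x/1000)<.03]","q=Q[abs(s-x/1000)<.028]; q=q if len(q) else np.zeros((1,3))")
open('m.py','w').write(s)
E
python3 m.py
```

```text
scene rack knob [ 0.4339 -0.079   0.0345] 60 rect ((0.5289442539215088, -0.18413886427879333), (0.09758327156305313, 0.3228020668029785), 38.99492263793945) axis deg 132.49 1851
55 mean [ 0.4799 -0.1166  0.0682] top [ 0.4715 -0.1191  0.0965] 56 zmax 0.0989
125 mean [ 0.5282 -0.1674  0.0619] top [ 0.5193 -0.1707  0.096 ] 36 zmax 0.0979
195 mean [ 0.5761 -0.218   0.0619] top [ 0.5665 -0.2224  0.0787] 140 zmax 0.0813
265 mean [ 0.5785 -0.2915  0.0598] top [ 0.6131 -0.2738  0.0864] 79 zmax 0.0886
scene tray knob [0.409  0.1358 0.035 ] 69 rect ((0.5457174777984619, 0.1806843876838684), (0.32404664158821106, 0.07594739645719528), 18.196720123291016) axis deg -161.71 2426
side rack knob [ 0.4309 -0.0775  0.0346] 102 rect ((0.5056741833686829, -0.16079705953598022), (0.07734295725822449, 0.38100576400756836), 42.276241302490234) axis deg 132.37 2650
55 mean [ 0.4665 -0.1282  0.0687] top [ 0.4678 -0.1203  0.0962] 93 zmax 0.098
125 mean [ 0.5128 -0.1811  0.0622] top [ 0.5151 -0.1722  0.096 ] 52 zmax 0.0977
195 mean [ 0.5583 -0.2331  0.0627] top [ 0.5621 -0.2238  0.0781] 269 zmax 0.0805
265 mean [ 0.6047 -0.2834  0.0621] top [ 0.6085 -0.2753  0.0857] 138 zmax 0.0875
side tray knob [0.4061 0.137  0.0341] 70 rect ((0.5407773852348328, 0.18144331872463226), (0.3232244551181793, 0.0828806608915329), 17.951745986938477) axis deg -160.19 1630
```

```bash
python3 -m handwheel '[[[0.02,-0.03,0,-0.05],[0.06,-0.08,0,-0.12],[0.10,-0.13,0,-0.2],[0.14,-0.18,0,-0.28],[0.18,-0.24,0,-0.36],[0.22,-0.29,0,-0.43],[0.25,-0.33,0,-0.48],[0.26,-0.35,0,-0.5]]]' 0.085 40 && python3 -m handwheel '[[[0,-0.03,0,0],[0,-0.08,0,0],[0,-0.14,0,0],[0,-0.2,0,0],[0,-0.26,0,0],[0,-0.31,0,0],[0,-0.36,0,0],[0,-0.384,0,0]]]'
cat > look.py <<'E'
import sys
from h import *
o=env.get_obs();im,d,c=grab("wrist");n=sys.argv[1]
cv2.imwrite(f"pics/w{n}.png",im);np.savez(f"w{n}.npz",im=im,d=d,**{k:np.array(v) for k,v in c.items()})
X=cloud(d,c)
from scipy.spatial.transform import Rotation as Ro
y=Ro.from_quat(o["tool_rot"]).as_matrix()
print("t",o["time"],"tcp",o["tcp_pos"].round(4),"x",y[:,0].round(3),"yaw",np.degrees(np.arctan2(y[1,1],y[0,1])).round(2))
for a in sys.argv[2:]:
    cx,cy,z=map(float,a.split(","))
    m=(np.hypot(X[...,0]-cx,X[...,1]-cy)<.035)&(abs(X[...,2]-z)<.005)&(d>0)
    if m.sum()>8:
        (px,py),r=cv2.minEnclosingCircle(X[m][:,:2].astype(np.float32)); v,u=np.nonzero(m)
        print(a,"circle",round(px,4),round(py,4),"r",round(r,4),"mean",X[m].mean(0).round(4),m.sum(),"px",u.mean().round(),v.mean().round())
E
python3 look.py 1 .4697,-.1197,.096 .5172,-.1715,.096 .5643,-.2231,.078 .6108,-.2746,.086
```

```text
time: 1.15
tcp_pos: [0.4744, 0.2594, 0.2136]
tool_rot: [0.287, 0.645, -0.289, 0.646]
wrist_force: [-0.4, 1.5, -0.5]
width: 0.997
time: 2.15
tcp_pos: [0.4739, -0.1268, 0.2137]
tool_rot: [0.288, 0.645, -0.29, 0.646]
wrist_force: [0.5, 0.5, -0.6]
width: 0.996
t 2.15 tcp [ 0.4739 -0.1268  0.2137] x [-0.    -0.003 -1.   ] yaw 41.72
.4697,-.1197,.096 circle 0.4703 -0.1203 r 0.0146 mean [ 0.4698 -0.1199  0.0965] 1003 px 283.0 183.0
.5172,-.1715,.096 circle 0.5173 -0.172 r 0.0102 mean [ 0.5164 -0.1714  0.0962] 424 px 283.0 263.0
.5643,-.2231,.078 circle 0.5641 -0.2239 r 0.023 mean [ 0.563  -0.2226  0.0784] 1596 px 284.0 321.0
.6108,-.2746,.086 circle 0.6048 -0.2697 r 0.0116 mean [ 0.6024 -0.2673  0.0844] 109 px 283.0 377.0
```

The wrist view gives bottle centres to about 1 mm that agree with the fixed cameras. Next I descend on the slim bottle.

```bash
python3 -m handwheel '[[[-0.004,0.007,-0.01,0.012],[-0.004,0.007,-0.04,0.012],[-0.004,0.007,-0.08,0.012],[-0.004,0.007,-0.11,0.012],[-0.004,0.007,-0.135,0.012],[-0.004,0.007,-0.15,0.012],[-0.004,0.007,-0.154,0.012],[-0.004,0.007,-0.154,0.012]]]' && python3 -m handwheel '[[[0,0,0,0],[0,0,0,0],[0,0,0,0],[0,0,0,0],[0,0,0,0],[0,0,0,0],[0,0,0,0],[0,0,0,0]]]' 0.01 40; python3 look.py 2
```

```text
time: 3.2
tcp_pos: [0.4701, -0.1221, 0.0601]
tool_rot: [0.285, 0.646, -0.287, 0.648]
wrist_force: [0.1, -0.5, -0.6]
width: 0.996
time: 4.2
tcp_pos: [0.4711, -0.122, 0.0607]
tool_rot: [0.285, 0.645, -0.287, 0.648]
wrist_force: [-0.4, -0.0, 4.9]
width: 0.322
t 4.2 tcp [ 0.4711 -0.122   0.0607] x [ 0.003 -0.004 -1.   ] yaw 42.3
```

View pics/w2.png

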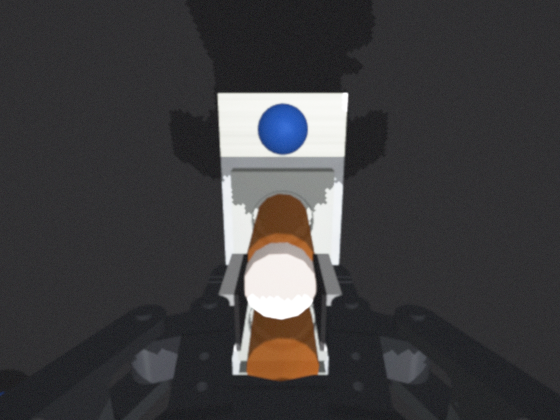

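Gripped. Next: lift, carry to the far bay of the tray and look before lowering.

```bash
python3 -m handwheel '[[[0,0,0.005,0],[0,0,0.015,0],[0,0,0.03,0],[0,0,0.05,0],[0,0,0.07,0],[0.01,0.02,0.085,0.05],[0.02,0.04,0.09,0.12],[0.03,0.06,0.09,0.22]]]' && python3 -m handwheel '[[[0.015,0.03,0,0.13],[0.035,0.07,0,0.26],[0.06,0.11,0,0.4],[0.085,0.155,0,0.54],[0.11,0.2,0,0.68],[0.135,0.24,0,0.8],[0.152,0.27,0,0.89],[0.159,0.28,0,0.93]]]'; python3 look.py 3
```

```text
time: 5.25
tcp_pos: [0.5021, -0.0593, 0.1511]
tool_rot: [0.21, 0.673, -0.211, 0.677]
wrist_force: [-0.2, 0.3, -1.1]
width: 0.326
time: 6.25
tcp_pos: [0.6603, 0.2258, 0.1496]
tool_rot: [-0.116, 0.696, 0.118, 0.698]
wrist_force: [0.3, 0.2, -0.6]
width: 0.322
t 6.25 tcp [0.6603 0.2258 0.1496] x [ 0.003  0.003 -1.   ] yaw 109.09
```

View pics/w3.png

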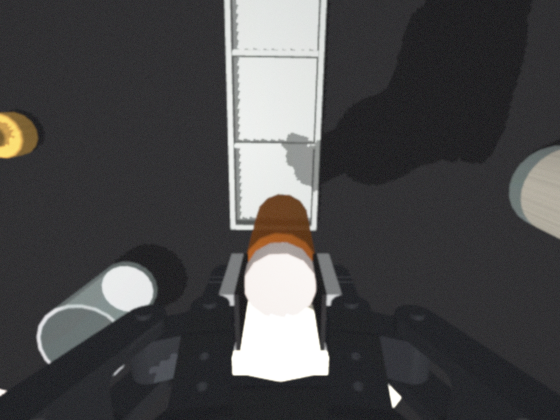

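The view shows three tray bays, with the outer wall ending at v≈230 and the bottle in front of it. I will fit the tray walls from this depth image.

```bash
cat > tray.py <<'E'
import sys
from h import *
z=np.load(f"w{sys.argv[1]}.npz");X=cloud(z["d"],z);hs=cv2.cvtColor(z["im"],cv2.COLOR_BGR2HSV)
m=(X[...,2]>.013)&(X[...,2]<.023)&(z["d"]>0)&(np.hypot(X[...,0]-.56,X[...,1]-.186)<.17)
m[235:]=False
Q=X[m]; rect=cv2.minAreaRect(Q[:,:2].astype(np.float32)); print(rect, m.sum(), cv2.boxPoints(rect).round(4).tolist())
a=np.radians(18.1);c=np.array([.5596,.1861]);e=np.array([np.cos(a),np.sin(a)]);f=np.array([-e[1],e[0]])
s=(Q[:,:2]-c)@e;t=(Q[:,:2]-c)@f
print("across range",np.percentile(t,[.5,1,5,95,99,99.5]).round(4),"along hist")
h,b=np.histogram(s,np.arange(-.17,.17,.004));print([(round(x+.002,3),int(y)) for x,y in zip(b,h) if y])
for lo,hi in ((-.04,0),(0,.04),(.04,.08),(.08,.13)):
    q=t[(s>lo)&(s<hi)&(abs(t)>.03)]; 
    if len(q): print(lo,q[q<0].mean().round(4) if (q<0).any() else None,q[q>0].mean().round(4) if (q>0).any() else None)
E
python3 tray.py 3
```

```text
((0.6114321947097778, 0.2022375464439392), (0.1783170849084854, 0.07417699694633484), 18.243804931640625) 3784 [[0.5151000022888184, 0.2094999998807907], [0.5383999943733215, 0.13910000026226044], [0.7077000141143799, 0.1949000060558319], [0.684499979019165, 0.2653999924659729]]
across range [-0.0378 -0.0376 -0.0371  0.0356  0.0361  0.0362] along hist
[(np.float64(-0.036), 10), (np.float64(-0.032), 77), (np.float64(-0.028), 78), (np.float64(-0.024), 77), (np.float64(-0.02), 70), (np.float64(-0.016), 70), (np.float64(-0.012), 76), (np.float64(-0.008), 75), (np.float64(-0.004), 72), (np.float64(0.0), 414), (np.float64(0.004), 263), (np.float64(0.008), 67), (np.float64(0.012), 63), (np.float64(0.016), 71), (np.float64(0.02), 65), (np.float64(0.024), 70), (np.float64(0.028), 62), (np.float64(0.032), 64), (np.float64(0.036), 65), (np.float64(0.04), 61), (np.float64(0.044), 63), (np.float64(0.048), 60), (np.float64(0.052), 64), (np.float64(0.056), 55), (np.float64(0.06), 55), (np.float64(0.064), 61), (np.float64(0.068), 170), (np.float64(0.072), 379), (np.float64(0.076), 53), (np.float64(0.08), 58), (np.float64(0.084), 54), (np.float64(0.088), 54), (np.float64(0.092), 51), (np.float64(0.096), 51), (np.float64(0.1), 50), (np.float64(0.104), 56), (np.float64(0.108), 56), (np.float64(0.112), 49), (np.float64(0.116), 48), (np.float64(0.12), 44), (np.float64(0.124), 50), (np.float64(0.128), 46), (np.float64(0.132), 50), (np.float64(0.136), 46), (np.float64(0.14), 149), (np.float64(0.144), 42)]
-0.04 -0.0356 0.0338
0 -0.0353 0.0338
0.04 -0.0352 0.0339
0.08 -0.0353 0.0341
```

```bash
python3 -m handwheel '[[[0.001,-0.003,0,-0.01],[0.002,-0.007,-0.01,-0.017],[0.003,-0.007,-0.03,-0.017],[0.003,-0.007,-0.05,-0.017],[0.003,-0.007,-0.07,-0.017],[0.003,-0.007,-0.083,-0.017],[0.003,-0.007,-0.091,-0.017],[0.003,-0.007,-0.094,-0.017]]]' && python3 -m handwheel '[[[0,0,-0.001,0],[0,0,-0.0015,0],[0,0,-0.002,0],[0,0,-0.0025,0],[0,0,-0.003,0],[0,0,-0.003,0],[0,0,-0.003,0],[0,0,-0.003,0]]]'
```

```text
time: 7.3
tcp_pos: [0.664, 0.2183, 0.0553]
tool_rot: [-0.11, 0.697, 0.112, 0.7]
wrist_force: [-0.2, 0.5, -0.7]
width: 0.325
time: 8.3
tcp_pos: [0.6644, 0.2185, 0.0529]
tool_rot: [-0.11, 0.697, 0.112, 0.7]
wrist_force: [-0.5, 0.2, 4.3]
width: 0.327
```

Contact at 4.3 N with the expected height. Next: release, rise and head for the necked bottle.

```bash
python3 -m handwheel '[[[0,0,0,0],[0,0,0,0],[0,0,0,0],[0,0,0,0],[0,0,0,0],[0,0,0,0],[0,0,0,0],[0,0,0,0]]]' 0.085 && python3 -m handwheel '[[[0,0,0.01,0],[0,0,0.03,0],[0,0,0.06,0],[0,0,0.1,0],[0,0,0.13,0],[0,0,0.15,0],[-0.01,-0.03,0.155,0],[-0.03,-0.07,0.155,-0.1]]]' && python3 look.py 4 0.6607,0.2184,0.087
```

```text
time: 9.3
tcp_pos: [0.6644, 0.2185, 0.0529]
tool_rot: [-0.11, 0.697, 0.112, 0.7]
wrist_force: [0.3, -0.3, -1.0]
width: 0.997
time: 10.3
tcp_pos: [0.6347, 0.149, 0.2089]
tool_rot: [-0.075, 0.701, 0.077, 0.705]
wrist_force: [0.0, -0.4, 0.2]
width: 0.997
t 10.3 tcp [0.6347 0.149  0.2089] x [ 0.007  0.004 -1.   ] yaw 102.34
0.6607,0.2184,0.087 circle 0.6616 0.2164 r 0.0145 mean [0.6608 0.2156 0.0884] 907 px 352.0 238.0
```

Slim stands (top at z 0.088, upright, centred). Next, the necked bottle.

```bash
python3 -m handwheel '[[[-0.01,-0.03,0,-0.15],[-0.03,-0.08,0,-0.3],[-0.05,-0.13,0,-0.46],[-0.07,-0.18,0,-0.62],[-0.085,-0.23,0,-0.78],[-0.1,-0.27,0,-0.92],[-0.112,-0.305,0,-1.01],[-0.118,-0.32,0,-1.046]]]' && python3 look.py 5 .517,-.1718,.096
```

```text
time: 11.35
tcp_pos: [0.5127, -0.1829, 0.2093]
tool_rot: [0.289, 0.645, -0.292, 0.645]
wrist_force: [-0.5, 1.0, 0.4]
width: 0.994
t 11.35 tcp [ 0.5127 -0.1829  0.2093] x [-0.001 -0.003 -1.   ] yaw 41.48
.517,-.1718,.096 circle 0.5173 -0.1722 r 0.0101 mean [ 0.5168 -0.1717  0.0964] 502 px 294.0 188.0
```

```bash
python3 -m handwheel '[[[0.004,0.011,0,0.016],[0.004,0.011,-0.02,0.016],[0.004,0.011,-0.05,0.016],[0.004,0.011,-0.09,0.016],[0.004,0.011,-0.12,0.016],[0.004,0.011,-0.145,0.016],[0.004,0.011,-0.156,0.016],[0.004,0.011,-0.156,0.016]]]' && python3 -m handwheel '[[[0,0,0,0],[0,0,0,0],[0,0,0,0],[0,0,0,0],[0,0,0,0],[0,0,0,0],[0,0,0,0],[0,0,0,0]]]' 0.015 40
```

```text
time: 12.4
tcp_pos: [0.5166, -0.1714, 0.0528]
tool_rot: [0.284, 0.647, -0.286, 0.647]
wrist_force: [0.1, 0.2, -0.4]
width: 0.994
time: 13.4
tcp_pos: [0.5175, -0.1711, 0.0536]
tool_rot: [0.284, 0.647, -0.286, 0.647]
wrist_force: [0.1, 2.5, 5.9]
width: 0.228
```

The width of 0.228 (about 19 mm) doesn't match a 40 mm body, so I will look before lifting.

Run:
```python
from h import *
im,d,c=grab("side"); X=cloud(d,c)
w,_,_=grab("wrist")
a=cv2.resize(im[130:310,130:390],None,fx=2,fy=2,interpolation=cv2.INTER_CUBIC)
b=cv2.resize(w,(280,210)); o=np.zeros((570,520,3),np.uint8); o[:360]=a;o[360:,:280]=b
cv2.imwrite("pics/chk5.png",o)
```

```text
(no output)
```

View pics/chk5.png

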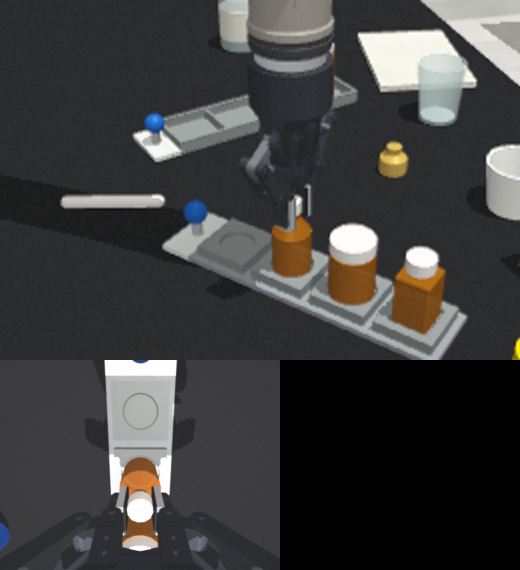

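The fingertips end at the shoulder, around the neck and cap: the real grasp is higher than the stated TCP implies. I will measure the tip height.

Run:
```python
from h import *
o=env.get_obs();print(env.tip_reach,o["tcp_pos"],o["joints"].round(3))
im,d,c=grab("side");X=cloud(d,c)
for v in range(222,262,3): print(v,[(tuple((X[v,u]*1000).round().astype(int).tolist()),im[v,u].tolist()) for u in (274,276,278)])
```

```text
0.022 [ 0.51750129 -0.17112816  0.05363804] [-0.206  0.452  0.559  1.957 -0.319  0.819  1.27 ]
222 [((508, -194, 130), [51, 46, 44]), ((513, -189, 126), [41, 37, 36]), ((523, -164, 108), [43, 42, 41])]
225 [((507, -197, 125), [48, 45, 41]), ((512, -191, 121), [49, 46, 43]), ((522, -165, 102), [37, 37, 37])]
228 [((507, -196, 117), [50, 46, 44]), ((511, -194, 116), [44, 41, 38]), ((522, -166, 96), [181, 183, 188])]
231 [((509, -186, 105), [111, 109, 105]), ((512, -190, 106), [151, 149, 145]), ((520, -174, 94), [243, 245, 250])]
234 [((509, -188, 99), [111, 110, 105]), ((512, -190, 100), [150, 149, 144]), ((519, -178, 91), [181, 185, 189])]
237 [((509, -188, 92), [115, 113, 108]), ((512, -190, 93), [150, 148, 144]), ((519, -179, 84), [165, 169, 176])]
240 [((509, -187, 84), [94, 91, 87]), ((512, -191, 86), [149, 148, 144]), ((519, -178, 76), [40, 99, 161])]
243 [((509, -185, 76), [117, 115, 111]), ((512, -189, 78), [147, 145, 140]), ((518, -182, 72), [39, 101, 166])]
246 [((510, -183, 67), [60, 112, 164]), ((513, -184, 67), [35, 109, 175]), ((517, -184, 66), [24, 103, 170])]
249 [((508, -189, 64), [38, 112, 174]), ((512, -188, 63), [41, 112, 176]), ((517, -187, 61), [23, 102, 169])]
252 [((508, -189, 57), [25, 76, 123]), ((512, -190, 57), [28, 79, 128]), ((516, -190, 57), [28, 81, 130])]
255 [((508, -189, 50), [21, 73, 121]), ((512, -190, 50), [26, 74, 124]), ((516, -190, 49), [25, 79, 128])]
258 [((508, -188, 42), [23, 74, 122]), ((512, -190, 42), [26, 75, 124]), ((516, -190, 41), [23, 76, 126])]
261 [((508, -186, 33), [23, 72, 122]), ((512, -190, 35), [28, 77, 127]), ((515, -190, 35), [26, 77, 126])]
```

Measured tip height is 0.073 m against 0.032 m implied by the reported pose: the reported TCP reads about 41 mm low along the tool. Slim's 29 mm width fits that too, since it was held by its cap. I will open, go 40 mm lower and grip the straight body.

```bash
python3 -m handwheel '[[[0,0,0,0],[0,0,0,0],[0,0,0,0],[0,0,0,0],[0,0,0,0],[0,0,0,0],[0,0,0,0],[0,0,0,0]]]' 0.085 && python3 -m handwheel '[[[0,-0.001,-0.005,0],[0,-0.001,-0.012,0],[0,-0.001,-0.02,0],[0,-0.001,-0.028,0],[0,-0.001,-0.034,0],[0,-0.001,-0.038,0],[0,-0.001,-0.04,0],[0,-0.001,-0.04,0]]]' && python3 -m handwheel '[[[0,0,0,0],[0,0,0,0],[0,0,0,0],[0,0,0,0],[0,0,0,0],[0,0,0,0],[0,0,0,0],[0,0,0,0]]]' 0.025 40;  python3 - <<'E'
from h import *
im,d,c=grab("side"); X=cloud(d,c)
w,_,_=grab("wrist")
a=cv2.resize(im[130:310,130:390],None,fx=2,fy=2,interpolation=cv2.INTER_CUBIC)
b=cv2.resize(w,(280,210)); o=np.zeros((570,520,3),np.uint8); o[:360]=a;o[360:,:280]=b
cv2.imwrite("pics/chk6.png",o)
E
```

```text
time: 14.55
tcp_pos: [0.5175, -0.1711, 0.0536]
tool_rot: [0.284, 0.647, -0.286, 0.647]
wrist_force: [-0.1, 0.1, 0.6]
width: 0.998
time: 15.55
tcp_pos: [0.5175, -0.1722, 0.0136]
tool_rot: [0.284, 0.647, -0.286, 0.647]
wrist_force: [-0.6, -0.0, 0.4]
width: 0.996
time: 16.55
tcp_pos: [0.5178, -0.1723, 0.014]
tool_rot: [0.284, 0.647, -0.286, 0.647]
wrist_force: [-1.3, 1.2, 5.3]
width: 0.448
```

View pics/chk6.png

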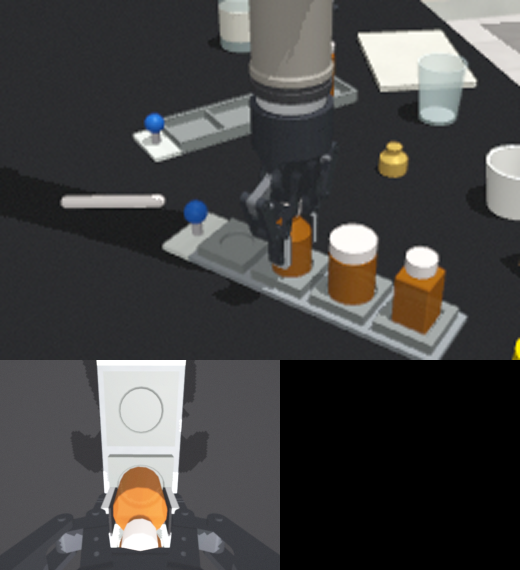

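Now the body is held (0.448 ≈ 38–40 mm), with the tips about 0.033 m up. Lift and carry.

```bash
python3 -m handwheel '[[[0,0,0.005,0],[0,0,0.015,0],[0,0,0.03,0],[0,0,0.05,0],[0,0,0.07,0],[0.003,0.02,0.085,0.05],[0.006,0.04,0.09,0.12],[0.01,0.06,0.09,0.22]]]' && python3 -m handwheel '[[[0.005,0.03,0,0.13],[0.014,0.07,0,0.26],[0.025,0.12,0,0.4],[0.036,0.17,0,0.54],[0.047,0.22,0,0.68],[0.058,0.265,0,0.8],[0.064,0.296,0,0.89],[0.066,0.305,0,0.92]]]' && python3 -m handwheel '[[[0,0,0,0],[0,0,0,0],[0,0,0,0],[0,0,0,0],[0,0,0,0],[0,0,0,0],[0,0,0,0],[0,0,0,0]]]'; python3 look.py 6
```

```text
time: 17.65
tcp_pos: [0.5281, -0.1109, 0.1047]
tool_rot: [0.21, 0.674, -0.211, 0.676]
wrist_force: [-0.1, 0.5, -2.2]
width: 0.449
time: 18.65
tcp_pos: [0.5936, 0.1966, 0.1043]
tool_rot: [-0.113, 0.697, 0.113, 0.699]
wrist_force: [0.0, 0.3, -1.7]
width: 0.447
time: 19.65
tcp_pos: [0.5936, 0.1966, 0.1043]
tool_rot: [-0.113, 0.697, 0.113, 0.699]
wrist_force: [-0.2, -0.1, -1.4]
width: 0.453
t 19.65 tcp [0.5936 0.1966 0.1043] x [ 0.002 -0.    -1.   ] yaw 108.36
```

```bash
python3 -m handwheel '[[[0.001,0,-0.005,0],[0.001,0,-0.02,-0.004],[0.001,0,-0.04,-0.004],[0.001,0,-0.06,-0.004],[0.001,0,-0.077,-0.004],[0.001,0,-0.088,-0.004],[0.001,0,-0.093,-0.004],[0.001,0,-0.095,-0.004]]]' && python3 -m handwheel '[[[0,0,-0.001,0],[0,0,-0.0015,0],[0,0,-0.002,0],[0,0,-0.0025,0],[0,0,-0.003,0],[0,0,-0.003,0],[0,0,-0.003,0],[0,0,-0.003,0]]]'
```

```text
time: 20.7
tcp_pos: [0.5949, 0.1967, 0.0093]
tool_rot: [-0.112, 0.697, 0.111, 0.699]
wrist_force: [0.2, 0.5, -1.0]
width: 0.454
time: 21.7
tcp_pos: [0.595, 0.1967, 0.0063]
tool_rot: [-0.112, 0.697, 0.111, 0.699]
wrist_force: [-0.6, -1.1, -1.8]
width: 0.454
```

```bash
python3 -m handwheel '[[[0,0,-0.0005,0],[0,0,-0.001,0],[0,0,-0.001,0],[0,0,-0.0015,0],[0,0,-0.0015,0],[0,0,-0.0015,0],[0,0,-0.0015,0],[0,0,-0.0015,0]]]'
```

```text
time: 22.7
tcp_pos: [0.5951, 0.1968, 0.0061]
tool_rot: [-0.111, 0.697, 0.111, 0.699]
wrist_force: [-3.1, -0.4, 8.6]
width: 0.451
```

```bash
python3 -m handwheel '[[[0,0,0,0],[0,0,0,0],[0,0,0,0],[0,0,0,0],[0,0,0,0],[0,0,0,0],[0,0,0,0],[0,0,0,0]]]' 0.085 && python3 -m handwheel '[[[0,0,0.01,0],[0,0,0.03,0],[0,0,0.06,0],[0,0,0.1,0],[0,0,0.13,0],[0,0,0.15,0],[0,-0.03,0.16,0],[-0.005,-0.07,0.16,-0.1]]]' && python3 look.py 7 0.595,0.197,0.087 && python3 -m handwheel '[[[0,-0.03,0,-0.15],[-0.004,-0.08,0,-0.3],[-0.008,-0.13,0,-0.46],[-0.013,-0.18,0,-0.62],[-0.017,-0.23,0,-0.78],[-0.02,-0.28,0,-0.92],[-0.024,-0.33,0,-1.01],[-0.026,-0.35,0,-1.047]]]' && python3 look.py 8 .564,-.2233,.078
```

```text
time: 23.7
tcp_pos: [0.5951, 0.1968, 0.0061]
tool_rot: [-0.111, 0.697, 0.111, 0.699]
wrist_force: [0.6, 0.2, -0.1]
width: 0.996
time: 24.7
tcp_pos: [0.5911, 0.1266, 0.1684]
tool_rot: [-0.075, 0.701, 0.076, 0.706]
wrist_force: [1.0, -1.6, 0.4]
width: 0.994
t 24.7 tcp [0.5911 0.1266 0.1684] x [ 0.007  0.002 -1.   ] yaw 102.21
0.595,0.197,0.087 circle 0.5944 0.1942 r 0.0103 mean [0.5933 0.1935 0.0882] 631 px 373.0 229.0
time: 25.75
tcp_pos: [0.5607, -0.239, 0.1678]
tool_rot: [0.291, 0.643, -0.297, 0.643]
wrist_force: [0.2, -0.4, 0.3]
width: 0.994
t 25.75 tcp [ 0.5607 -0.239   0.1678] x [-0.004 -0.007 -1.   ] yaw 40.83
.564,-.2233,.078 circle 0.5644 -0.224 r 0.0225 mean [ 0.5638 -0.2233  0.0786] 2950 px 299.0 189.0
```

Necked stands. Next, the jar.

```bash
python3 -m handwheel '[[[0.003,0.015,0,0.028],[0.003,0.015,0,0.028],[0.003,0.015,-0.04,0.028],[0.003,0.015,-0.08,0.028],[0.003,0.015,-0.115,0.028],[0.003,0.015,-0.14,0.028],[0.003,0.015,-0.153,0.028],[0.003,0.015,-0.156,0.028]]]' && python3 -m handwheel '[[[0,0,0,0],[0,0,0,0],[0,0,0,0],[0,0,0,0],[0,0,0,0],[0,0,0,0],[0,0,0,0],[0,0,0,0]]]' 0.03 40
```

```text
time: 26.8
tcp_pos: [0.5638, -0.2241, 0.0114]
tool_rot: [0.282, 0.647, -0.288, 0.647]
wrist_force: [-0.0, 1.3, 0.1]
width: 0.996
time: 27.8
tcp_pos: [0.5649, -0.2243, 0.0126]
tool_rot: [0.282, 0.647, -0.288, 0.648]
wrist_force: [0.0, 0.5, 6.0]
width: 0.531
```

```bash
python3 -m handwheel '[[[0,0,0.005,0],[0,0,0.015,0],[0,0,0.03,0],[0,0,0.05,0],[0,0,0.07,0],[-0.002,0.02,0.085,0.05],[-0.004,0.04,0.09,0.12],[-0.006,0.06,0.09,0.22]]]' && python3 -m handwheel '[[[-0.003,0.035,0,0.13],[-0.006,0.08,0,0.26],[-0.01,0.13,0,0.4],[-0.015,0.185,0,0.54],[-0.02,0.24,0,0.68],[-0.025,0.29,0,0.8],[-0.029,0.325,0,0.89],[-0.031,0.339,0,0.927]]]' && python3 -m handwheel '[[[0,0,0,0],[0,0,0,0],[0,0,0,0],[0,0,0,0],[0,0,0,0],[0,0,0,0],[0,0,0,0],[0,0,0,0]]]'; python3 look.py 9
```

```text
time: 28.8
tcp_pos: [0.5588, -0.1614, 0.1029]
tool_rot: [0.207, 0.674, -0.212, 0.676]
wrist_force: [0.1, -0.5, -1.4]
width: 0.526
time: 29.8
tcp_pos: [0.5266, 0.1804, 0.1027]
tool_rot: [-0.118, 0.696, 0.115, 0.699]
wrist_force: [0.3, -0.4, -1.9]
width: 0.526
time: 30.8
tcp_pos: [0.5266, 0.1805, 0.1027]
tool_rot: [-0.118, 0.696, 0.115, 0.699]
wrist_force: [0.1, -0.4, -1.0]
width: 0.527
t 30.8 tcp [0.5266 0.1805 0.1027] x [ 0.005 -0.004 -1.   ] yaw 109.0
```

View pics/w9.png

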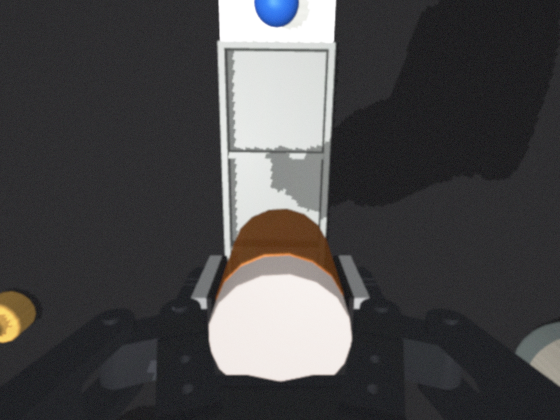

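The jar is held upright over the second bay from the knob (knob at (277,5)). Lower it.

```bash
python3 -m handwheel '[[[0.001,-0.005,-0.002,-0.016],[0.001,-0.006,-0.02,-0.016],[0.001,-0.006,-0.04,-0.016],[0.001,-0.006,-0.06,-0.016],[0.001,-0.006,-0.077,-0.016],[0.001,-0.006,-0.088,-0.016],[0.001,-0.006,-0.093,-0.016],[0.001,-0.006,-0.095,-0.016]]]' && python3 -m handwheel '[[[0,0,-0.001,0],[0,0,-0.0015,0],[0,0,-0.002,0],[0,0,-0.0025,0],[0,0,-0.003,0],[0,0,-0.0035,0],[0,0,-0.0035,0],[0,0,-0.0035,0]]]'
```

```text
time: 31.85
tcp_pos: [0.5278, 0.1746, 0.0077]
tool_rot: [-0.113, 0.697, 0.109, 0.7]
wrist_force: [-0.4, 0.8, -1.9]
width: 0.526
time: 32.85
tcp_pos: [0.5279, 0.1746, 0.0046]
tool_rot: [-0.113, 0.697, 0.109, 0.7]
wrist_force: [-2.1, -0.4, 6.1]
width: 0.528
```

```bash
python3 -m handwheel '[[[0,0,0,0],[0,0,0,0],[0,0,0,0],[0,0,0,0],[0,0,0,0],[0,0,0,0],[0,0,0,0],[0,0,0,0]]]' 0.085 && python3 -m handwheel '[[[0,0,0.01,0],[0,0,0.03,0],[0,0,0.06,0],[0,0,0.1,0],[0,0,0.13,0],[0,0,0.15,0],[0,-0.03,0.16,0],[0.005,-0.07,0.16,-0.1]]]' && python3 look.py 10 0.5276,0.175,0.070 && python3 -m handwheel '[[[0.005,-0.03,0,-0.15],[0.015,-0.08,0,-0.3],[0.025,-0.13,0,-0.46],[0.035,-0.18,0,-0.62],[0.047,-0.23,0,-0.78],[0.058,-0.28,0,-0.92],[0.068,-0.33,0,-1.01],[0.075,-0.375,0,-1.047]]]' && python3 look.py 11 .611,-.2745,.086
```

```text
time: 33.85
tcp_pos: [0.5279, 0.1746, 0.0046]
tool_rot: [-0.113, 0.697, 0.11, 0.7]
wrist_force: [-0.3, -0.7, 0.3]
width: 0.997
time: 34.85
tcp_pos: [0.5336, 0.1052, 0.1665]
tool_rot: [-0.077, 0.7, 0.075, 0.706]
wrist_force: [0.1, -0.7, 0.1]
width: 0.992
t 34.85 tcp [0.5336 0.1052 0.1665] x [ 0.008 -0.002 -1.   ] yaw 102.36
0.5276,0.175,0.070 circle 0.5269 0.1721 r 0.0226 mean [0.526  0.1715 0.0706] 2713 px 371.0 210.0
time: 35.9
tcp_pos: [0.6093, -0.2801, 0.1667]
tool_rot: [0.286, 0.644, -0.294, 0.646]
wrist_force: [0.8, 0.0, 0.8]
width: 0.996
t 35.9 tcp [ 0.6093 -0.2801  0.1667] x [-0.003 -0.011 -1.   ] yaw 41.58
.611,-.2745,.086 circle 0.6115 -0.2758 r 0.0146 mean [ 0.611  -0.275   0.0865] 1287 px 288.0 202.0
```

```bash
python3 -m handwheel '[[[0.002,0.005,0,0.015],[0.002,0.005,-0.01,0.015],[0.002,0.005,-0.04,0.015],[0.002,0.005,-0.08,0.015],[0.002,0.005,-0.115,0.015],[0.002,0.005,-0.14,0.015],[0.002,0.005,-0.15,0.015],[0.002,0.005,-0.153,0.015]]]' && python3 -m handwheel '[[[0,0,0,0],[0,0,0,0],[0,0,0,0],[0,0,0,0],[0,0,0,0],[0,0,0,0],[0,0,0,0],[0,0,0,0]]]' 0.02 40
```

```text
time: 36.95
tcp_pos: [0.6101, -0.2824, 0.0138]
tool_rot: [0.281, 0.644, -0.293, 0.648]
wrist_force: [-0.1, -0.5, -0.1]
width: 0.99
time: 37.95
tcp_pos: [0.6137, -0.2803, 0.0156]
tool_rot: [0.282, 0.643, -0.291, 0.65]
wrist_force: [2.7, 3.5, 5.0]
width: 0.419
```

```bash
python3 -m handwheel '[[[0,0,0.005,0],[0,0,0.015,0],[0,0,0.03,0],[0,0,0.05,0],[0,0,0.07,0],[-0.007,0.02,0.085,0.05],[-0.014,0.04,0.09,0.12],[-0.02,0.06,0.09,0.22]]]' && python3 -m handwheel '[[[-0.012,0.035,0,0.13],[-0.027,0.08,0,0.26],[-0.045,0.13,0,0.4],[-0.064,0.185,0,0.54],[-0.083,0.24,0,0.68],[-0.102,0.3,0,0.8],[-0.118,0.35,0,0.89],[-0.127,0.374,0,0.927]]]' && python3 -m handwheel '[[[0,0,0,0],[0,0,0,0],[0,0,0,0],[0,0,0,0],[0,0,0,0],[0,0,0,0],[0,0,0,0],[0,0,0,0]]]'; python3 look.py 12
python3 - <<'E'
from h import *
a,_,_=grab("scene");b,_,_=grab("side")
a=cv2.resize(a[110:290,230:430],None,fx=2,fy=2);b=cv2.resize(b[100:280,150:340],None,fx=2,fy=2)
cv2.imwrite("pics/chk12.png",np.hstack([a,b]))
E
```

```text
time: 38.95
tcp_pos: [0.5935, -0.219, 0.1065]
tool_rot: [0.208, 0.67, -0.216, 0.679]
wrist_force: [0.2, -0.7, -1.7]
width: 0.417
time: 39.95
tcp_pos: [0.4648, 0.1583, 0.1067]
tool_rot: [-0.116, 0.692, 0.113, 0.704]
wrist_force: [-0.3, -0.6, -0.9]
width: 0.42
time: 40.95
tcp_pos: [0.4648, 0.1584, 0.1067]
tool_rot: [-0.116, 0.692, 0.113, 0.703]
wrist_force: [-0.2, -0.3, -1.3]
width: 0.416
t 40.95 tcp [0.4648 0.1584 0.1067] x [ 0.017 -0.001 -1.   ] yaw 108.61
```

View pics/chk12.png

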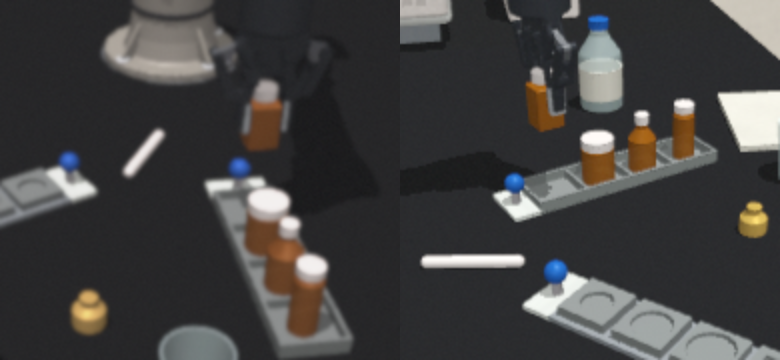

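The jar, necked and slim bottles stand in the tray, the knob-end bay is free, and the square bottle is held over it. Lower it.

```bash
python3 -m handwheel '[[[0.002,-0.004,-0.002,-0.009],[0.002,-0.005,-0.02,-0.009],[0.002,-0.005,-0.04,-0.009],[0.002,-0.005,-0.06,-0.009],[0.002,-0.005,-0.077,-0.009],[0.002,-0.005,-0.088,-0.009],[0.002,-0.005,-0.094,-0.009],[0.002,-0.005,-0.096,-0.009]]]' && python3 -m handwheel '[[[0,0,-0.001,0],[0,0,-0.0015,0],[0,0,-0.002,0],[0,0,-0.0025,0],[0,0,-0.003,0],[0,0,-0.0035,0],[0,0,-0.0035,0],[0,0,-0.0035,0]]]'
```

```text
time: 42.1
tcp_pos: [0.4669, 0.1533, 0.0106]
tool_rot: [-0.113, 0.693, 0.11, 0.704]
wrist_force: [-0.1, 0.1, -1.0]
width: 0.415
time: 43.1
tcp_pos: [0.467, 0.1534, 0.0075]
tool_rot: [-0.113, 0.693, 0.11, 0.704]
wrist_force: [-1.9, 0.2, 5.3]
width: 0.421
```

```bash
python3 -m handwheel '[[[0,0,0,0],[0,0,0,0],[0,0,0,0],[0,0,0,0],[0,0,0,0],[0,0,0,0],[0,0,0,0],[0,0,0,0]]]' 0.085 && python3 -m handwheel '[[[0,0,0.01,0],[0,0,0.03,0],[0,0,0.06,0],[0,0,0.1,0],[0,0,0.13,0],[0,0,0.15,0],[0,-0.03,0.16,0],[0.005,-0.08,0.16,0]]]' && python3 -m handwheel '[[[0,-0.04,0,0],[0,-0.08,0,0],[0,-0.12,0,0],[0,-0.15,0,0],[0,-0.15,0,0],[0,-0.15,0,0],[0,-0.15,0,0],[0,-0.15,0,0]]]'
python3 - <<'E'
from h import *
a,d,c=grab("scene");b,d2,c2=grab("side")
for D,C in((d,c),(d2,c2)):
  X=cloud(D,C)
  for n,x,y,z in(("square",.4611,.1532,.078),("jar",.5276,.1749,.070),("necked",.5942,.1967,.088),("slim",.6607,.2184,.088)):
    q=X[(np.hypot(X[...,0]-x,X[...,1]-y)<.033)&(X[...,2]>.03)&(D>0)]
    t=q[q[:,2]>q[:,2].max()-.005];print(n,"top",t.mean(0).round(4),"off",(t.mean(0)[:2]-[x,y]).round(4),"want z",z)
a=cv2.resize(a[110:290,230:430],None,fx=2,fy=2);b=cv2.resize(b[100:280,150:340],None,fx=2,fy=2)
cv2.imwrite("pics/fin.png",np.hstack([a,b]))
E
```

```text
time: 44.1
tcp_pos: [0.467, 0.1534, 0.0075]
tool_rot: [-0.113, 0.693, 0.11, 0.704]
wrist_force: [-0.3, -0.2, 0.5]
width: 0.994
time: 45.1
tcp_pos: [0.4729, 0.0744, 0.1693]
tool_rot: [-0.114, 0.691, 0.112, 0.705]
wrist_force: [0.8, -0.4, -0.3]
width: 0.993
time: 46.1
tcp_pos: [0.4729, -0.0746, 0.1693]
tool_rot: [-0.114, 0.691, 0.112, 0.705]
wrist_force: [0.5, -0.5, 0.3]
width: 0.992
square top [0.4632 0.1504 0.0781] off [ 0.0021 -0.0028] want z 0.078
jar top [0.5295 0.1728 0.0702] off [ 0.0019 -0.0021] want z 0.07
necked top [0.5956 0.1952 0.088 ] off [ 0.0014 -0.0015] want z 0.088
slim top [0.6639 0.2171 0.0881] off [ 0.0032 -0.0013] want z 0.088
square top [0.4587 0.1483 0.0777] off [-0.0024 -0.0049] want z 0.078
jar top [0.5123 0.1719 0.0705] off [-0.0153 -0.003 ] want z 0.07
necked top [0.5905 0.1939 0.0876] off [-0.0037 -0.0028] want z 0.088
slim top [0.6587 0.2155 0.0878] off [-0.002  -0.0029] want z 0.088
```

View pics/fin.png

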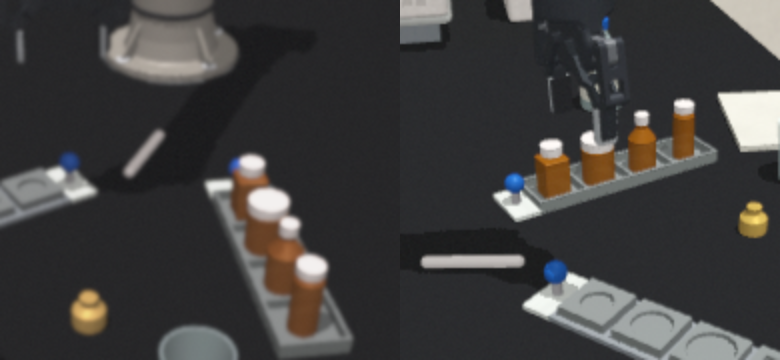

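All four stand upright in their bays, and the gripper is well clear (it only hides part of the jar from the side camera).

```bash
python3 -c "
from plant import ticket
print(ticket.close_job())"
```

```text
the job is handed in; nothing more can be done
None
```

All four bottles are in the sampler tray in reverse order, and the job was handed in at about 46 s of the 102 s allowed. From the tray's knob outward they now stand square, jar, necked, slim; on the rack, slim was next to its knob.

**Last checks:** All four bottle tops are at the expected standing heights to within 0.5 mm. Their centres are within about 6 mm of the bay centres. The one that disagreed was the jar in the side camera (15 mm off), because the gripper partly hid it; the scene camera put it 3 mm off. All four look upright in both views, and the gripper is clear of everything. The highest wrist force reported at the end of any move was about 9 N.

**Height reading off:** The measured TCP height read about 41 mm lower than the real fingertips. As a result, slim was carried by its cap, though it was set down normally. The necked bottle was first gripped by its cap; I saw this in the images before lifting, opened and re-gripped it on the body. The jar and the square bottle were gripped at the corrected height.

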